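Uncap an air plug and hold the purge dial at full

TASK

Pull the red dust cap off its air plug and set it down, open end down, in the lined tray; only then turn the purge dial (black, with a grey grip bar) clockwise past its first two notches to the third (red mark) to blow the jets clean. The dial springs back when let go, so finish while still holding it at the third notch. Leave the blue and yellow caps on their plugs and everything else where it is.

Things in the scene. Friction and masses are not known exactly. Their poses are not given: they have to be found in the camera images.
- station: Air gauging station, fixed: aluminium block 80 (x) x 340 (y) mm, top 45 mm high, on a foot 100 x 360 mm. Origin under its centre, z up, front faces -x. Three capped air plugs on top at x = 0, y = 125, 50, -25 mm (colours in any order); purge dial axis at x = 0, y = -120 mm; filter-regulator with gauge at y = 205 mm, 93 mm high
- plug_red: The air plug with the red ring, fixed upright on the station. Origin: centre of its foot, 45 mm above the table. Shoulder (where the cap's mouth rests) 25 mm above the origin, above it a bare steel nose 17 mm in diameter up to 62 mm above the origin, with two small spring balls that hold the cap
- cap_red: Red plastic dust cap, 28 mm in diameter, 46 mm tall, closed on top, open below, 30 g. Origin: centre of its open underside, z up along it. Starts on the red plug, snapped over its spring balls: comes off straight up against about 8 N, free of the balls after 11 mm, clear of the nose after 37 mm. Grasp across its diameter, 30 mm above the origin
- cap_blue: Blue cap, same size, on the blue plug; stays on
- cap_yellow: Yellow cap, same size, on the yellow plug; stays on
- tray: Low grey tray lined in green, fixed, 100 (x) x 170 (y) x 16 mm high, walls 4 mm, inner floor 4 mm above the table. Origin under its centre. The setting ring lies in its +y half; its -y half (centre at y = -38 mm) is free
- setting_ring: Steel setting ring, 54 mm in diameter, 20 mm high, hole 25 mm, loose in the tray; origin under its centre
- dial_turn (a joint): Angle of the purge dial, rad: 0 at rest, grows clockwise seen from above. Notches at 0.40, 0.80 and 1.20 (the third, full purge), end stop at 1.26. A spring turns it back to 0 from anywhere when let go. Turning takes up to about 0.25 N m over the notches, holding at the third about 0.19 N m
- purge_dial: Hand part of the purge dial, turns with it: black disc 56 mm in diameter, 12 mm high, with an upright grey grip bar 13 mm thick and 72 mm long (28 mm behind the axis to 44 mm ahead), 12 to 38 mm above the origin, black line at the pointer end. Origin on the vertical axis, 55 mm above the table (bar's top 93 mm); x along the bar to the pointer end, z up
- micrometer: Micrometer lying on the table, about 150 x 65 mm; bystander
- v_block: Steel V-block, 60 x 45 x 42 mm; bystander
- calculator: Pocket calculator, 130 x 75 x 12 mm; bystander
- bush0: Brass bush, 32 mm in diameter, 35 mm tall, standing; bystander
- bush1: Brass bush, 32 mm in diameter, 35 mm tall, standing; bystander
Things that resemble listed ones, but are neither listed nor needed, are in the scene too. There is more than one size of the tray; the job needs the smallest.

How it is judged (in metres and radians):
On the way, in this order (a step that is already met when the one before it is completed fails the run):
1. the red cap is pulled clear of its plug (z of cap_red in the frame of plug_red above 0.064 m), for 0.1 s.
2. the red cap stands open end down in the tray, let go (contact force between cap_red and tray above 0.05 N and z of cap_red in the frame of tray below 0.012 m and angle between cap_red's own z axis and vertical below 0.15 rad and contact force between each of the arm, the fingers and cap_red below 0.05 N and linear speed of cap_red below 0.03 m/s), for 0.2 s.
3. the purge dial is at the third notch (value of joint dial_turn above 1.08 rad), for 0.5 s.
At the end, for the whole second after the job is handed in: The fingers hold the purge dial at the third notch (beyond 1.08 rad), where it stays for the last second; the red cap stands at rest on the tray's floor, open end down (tilt under 0.15 rad), let go; the blue and yellow caps are still on (value of joint dial_turn above 1.08 rad and contact force between the fingers and purge_dial above 0.5 N and x of cap_red in the frame of tray between -0.046 and 0.046 m and y of cap_red in the frame of tray between -0.081 and 0.081 m and z of cap_red in the frame of tray below 0.012 m and angle between cap_red's own z axis and vertical below 0.15 rad and linear speed of cap_red below 0.03 m/s); the arm keeps its last pose, push and grip.
It fails at once if the dial is turned before the red cap is set down in the tray (value of joint dial_turn above 0.3 rad and z of cap_red in the frame of tray above 0.02 m).
It fails at once if the red cap is dropped into the tray instead of set down (horizontal distance between cap_red and tray below 0.1 m and z of cap_red in the frame of tray below 0.019 m and linear speed of cap_red above 0.7 m/s).
It fails at once if the blue or the yellow cap is pulled up or off (distance of any of cap_blue, cap_yellow from where it was at the start of the episode above 0.006 m).
It fails at once if a bystander is pushed away (distance of any of setting_ring, micrometer, v_block, calculator, bush0, bush1 from where it was at the start of the episode above 0.015 m).
It also fails if it takes over 51 s, if anything falls off the work surface, if the arm or the gripper's body presses on something with over 40 N, if the wrist force passes 120 N, or if a joint passes its speed limit or range.

ROBOT

A 6-joint arm with a two-finger parallel gripper is mounted at the origin on the work surface. World frame = base frame: x ahead of the robot, y to its left, z up, the work surface at z = 0. Lengths are in mm, angles in rad, forces in N, time in s.
With the tool pointing down it reaches from about 350 to 875 mm from the base axis. Payload 4.2 kg.
Tool frame: the origin (TCP) lies between the finger pads; the fingertips stand 25 mm ahead of it and the grasp point (between the pads) lies 6 mm ahead of it; z points along the fingers, y is the line along which they close (so a half turn about z gives the same grasp; the last joint's range is limited). The gripper opens to 85 mm and grips with 20 to 120 N. Pads are 22 mm wide; open, the fingers measure 114 mm over their backs; the gripper's body (76 mm by 85 mm) begins 54 mm behind the grasp point. The pads swing forward as they close: fully open they stand 13 mm farther back than shut.
Start: joints at [0.259, 0.385, 0.008, 0, -1.194, -0.259], TCP at [624.979, 0.025, 256.312] pointing down, gripper open.
Joint ranges: [-3.14, 3.14], [-1.21, 2.06], [-1.07, 1.41], [-3.16, 2.05], [-2.99, -0.16], [-3.1, 3.1]. Speed limits (rad/s): [2.79, 2.79, 3.14, 3.14, 3.14, 3.14].

INTERFACE

Orientations are given as a unit quaternion [x, y, z, w].
In Python, from bench import arm gives the robot as it stands.
- The arm moves only by the shell command python3 -m pendant 'ROWS'. ROWS is JSON, a list of rows, each a list of 7 numbers: the shift along the tool's x, y, z in m, then the turn, a rotation vector about the tool's x, y, z in degrees, then the finger opening in m, from 0 to 0.0854. In form: [[x, y, z, wx, wy, wz, fingers], ...]. A call has 1 to 12 rows; each row shifts and turns the commanded pose from where the row before left it, along the tool's axes as they then stand; what a row does not reach is not made up. A row lasts 1/10 s, in which the tool goes at most 50 mm and 8.59 degrees, less where a joint would pass 70% of its speed; a pose out of reach is approached as far as the arm can. A call is refused whole if a number of a shift passes 0.05 or a number of a turn 8.59, either way. A call with a gripper value outside its range is refused whole. The fingers move at their own pace and stop on an object; the grip force is fixed at half the most. Time passes only in rows, so rows that do not move let the fingers close. It gives the time, the measured TCP pose, the force, the opening and the grip force at its end, in the units of the state.
- arm.read_state(): the state, without advancing time (a new reading comes with each control period).
- arm.get_image(name): name is "scene" or "side" or "wrist"; returns a dict with "image" (480x640x3 uint8, red, green, blue), "fx", "fy", "cx", "cy" (pixels), "xyz" and "rotation" of the camera in the world. Camera axes: x right, y down, z forward; pixel columns grow to the right and rows downward; lengths in mm; the calibration is good to about 2 mm. A picture is of the moment at which its call begins. There is no depth.
- arm.job_done(): hands the job in; it is judged then, once.
The state is a dict: "clock": time; "joints": joint angles; "joint_vel": joint speeds; "joint_efforts": joint torques, N m; "position": TCP position; "ee_rot": TCP orientation; "contact_force": force on the tool from outside, world axes, zero at the start; "wrist_torque": the same for the moment, N m; "gripper_width": finger opening in mm; "grasp_force": force on a finger pad.
Only numpy, scipy, OpenCV 4.12 (cv2) and the standard library are available. Lean on these libraries where they do the work, as an engineer would, in place of code of your own. Each camera call takes 0.05 s, during which the arm holds its last target. There are 200 camera calls.

## Working session

There is one attempt and no reset: what is moved stays moved. The work goes in short steps, Python scripts to look and compute and a shell command to move; the robot and the scene stay as the last step left them, time stands still between calls to the robot, and variables do not carry over. Pictures are saved under pics/ and viewed, at most 10 in all, crops included, and the job is handed in when it is done.

```bash
mkdir -p pics; cat > h.py <<'E'
import numpy as np,cv2,json
from bench import arm
def snap(n,f):
    d=arm.get_image(n); cv2.imwrite('pics/'+f+'.png',cv2.cvtColor(d['image'],cv2.COLOR_RGB2BGR))
    c={k:np.array(d[k]).tolist() for k in('fx','fy','cx','cy','xyz','rotation')}
    json.dump(c,open('pics/'+f+'.json','w')); return c
def ray(f,u,v):
    c=json.load(open('pics/'+f+'.json')); R=np.array(c['rotation'])
    if R.size==4:
        from scipy.spatial.transform import Rotation as Q; R=Q.from_quat(R).as_matrix()
    return np.array(c['xyz']),R@np.array([(u-c['cx'])/c['fx'],(v-c['cy'])/c['fy'],1])
def at(f,u,v,z):
    o,d=ray(f,u,v); return (o+d*(z-o[2])/d[2]).round(1)
def proj(f,p):
    c=json.load(open('pics/'+f+'.json')); R=np.array(c['rotation'])
    if R.size==4:
        from scipy.spatial.transform import Rotation as Q; R=Q.from_quat(R).as_matrix()
    q=R.T@(np.array(p,float)-c['xyz']); return (c['fx']*q[0]/q[2]+c['cx']).round(1),(c['fy']*q[1]/q[2]+c['cy']).round(1)
E
python3 - <<'E'
from h import *
print(snap('scene','s0'));print(snap('side','d0'));print(snap('wrist','w0'))
print(arm.read_state())
E
```

```text
{'fx': 447.6056222526325, 'fy': 447.6056222526325, 'cx': 320.09461744038276, 'cy': 235.8466337904033, 'xyz': [1405.1739845694115, -171.06673998564327, 830.1734578891891], 'rotation': [0.6957879875925267, 0.5845882006616733, -0.269606073523568, -0.31850946153653525]}
{'fx': 520.205423448352, 'fy': 520.205423448352, 'cx': 322.5032071346215, 'cy': 234.52483936589636, 'xyz': [446.52036122549237, 702.6992743018416, 811.5633733904282], 'rotation': [-0.04945250169150431, 0.9230534022002591, -0.3813248391911616, 0.010873535708925366]}
{'fx': 380.4155497223927, 'fy': 380.4155497223927, 'cx': 316.3066125863587, 'cy': 240.1939827802981, 'xyz': [623.426862668898, -71.61760853591788, 372.8681397373311], 'rotation': [0.0004557827176835567, 0.9894257576339173, 0.1450375505842506, -0.000755852620573021]}
{'clock': 0.15, 'joints': array([ 2.58563732e-01,  3.85395543e-01,  6.95708213e-03, -3.07485333e-04,
       -1.19403288e+00, -2.58551944e-01]), 'joint_vel': array([-0.00043712, -0.00315518,  0.00224344,  0.00140987,  0.00033717,
        0.00153978]), 'joint_efforts': array([-6.03353892e-04, -3.92678475e+01,  1.88581592e+01,  4.18858320e+00,
       -3.39302780e-03,  5.70479813e-06]), 'position': array([ 6.24607045e+02, -1.53246951e-02,  2.55476820e+02]), 'ee_rot': array([-7.07070612e-01,  7.07142439e-01,  5.44634582e-04, -6.52083098e-04]), 'contact_force': array([ 0.47802837, -0.55893504,  0.52420782]), 'wrist_torque': array([ 0.04555463,  0.02089755, -0.00640423]), 'grasp_force': 0.0, 'gripper_width': 85.50819680760779}
```

View pics/s0.png

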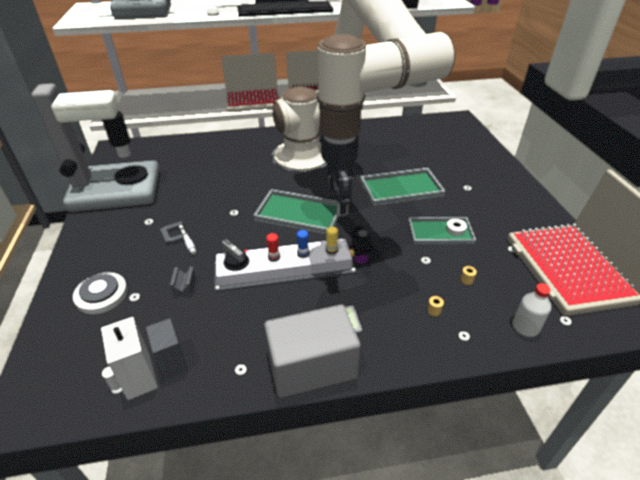

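View pics/d0.png

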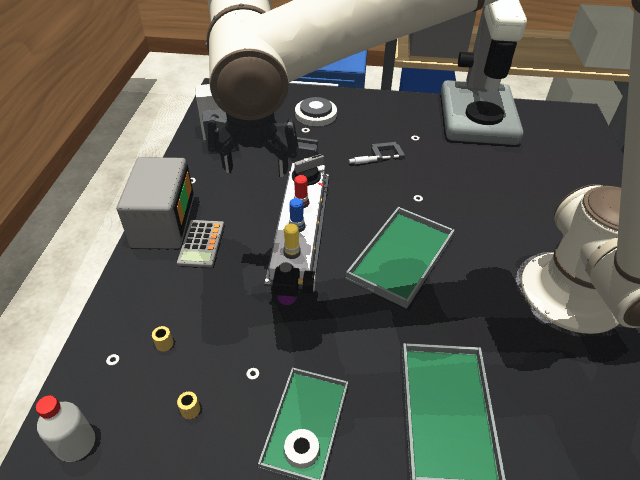

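The scene view shows the station with the red cap (272,243), blue cap (303,240) and yellow cap (332,238), and the dial at (235,255). There are three green-lined trays, at scene (298,210), (402,185) and (442,229); the last holds the ring and looks smallest.

Things that could be mistaken for the red cap: the bottle's red lid, scene (543,290), and the red spikes on the mat at (575,265). The red cap on the station, scene (272,243) and side (301,187), fits the description. For the tray I choose scene (442,229), side (305,425). Next are close crops to check both.

```bash
python3 - <<'E'
import cv2,numpy as np
a=cv2.imread('pics/s0.png');b=cv2.imread('pics/d0.png')
cv2.imwrite('pics/c1.png',cv2.resize(a[205:305,200:400],None,fx=4,fy=4,interpolation=cv2.INTER_CUBIC))
l=cv2.resize(b[145:315,255:345],None,fx=3.5,fy=3.5,interpolation=cv2.INTER_CUBIC)
r=cv2.resize(b[360:480,250:360],None,fx=3.5,fy=3.5,interpolation=cv2.INTER_CUBIC)
o=np.zeros((595,315+385,3),np.uint8);o[:,:315]=l[:595];o[:420,315:]=r
cv2.imwrite('pics/c2.png',o)
E
```

```text
(no output)
```

View pics/c1.png

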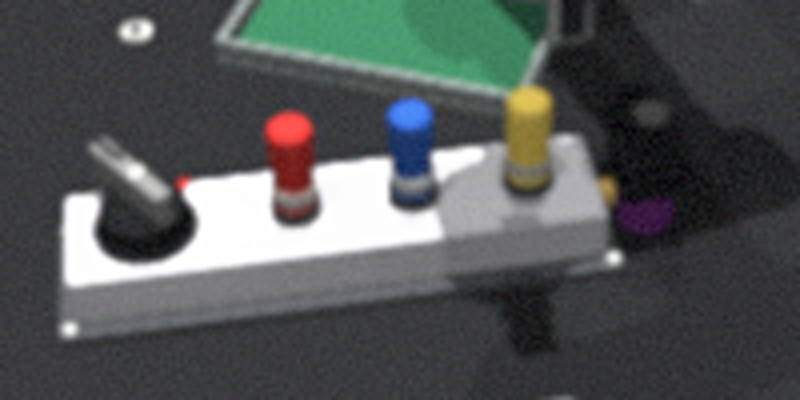

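View pics/c2.png

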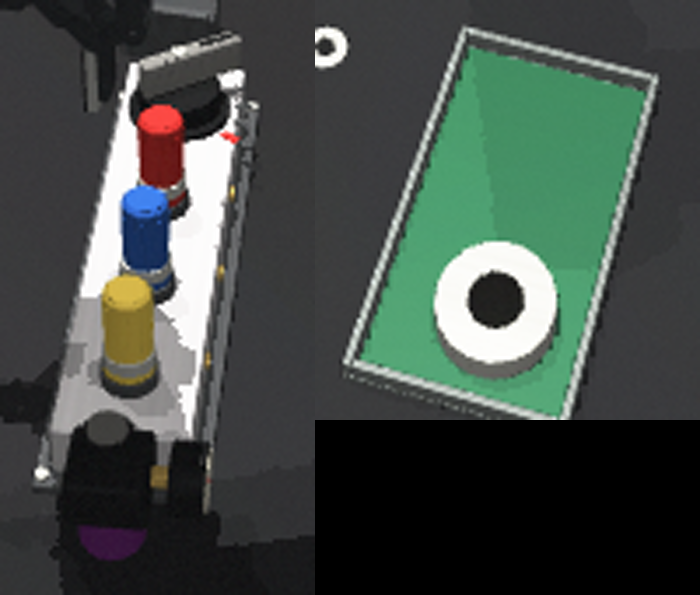

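```bash
python3 - <<'E'
from h import *
D=lambda x,y:(255+x/3.5,145+y/3.5); S=lambda x,y:(200+x/4,205+y/4)
for n,a,b in(('red',(160,119),(290,128)),('blue',(146,199),(411,114)),('yel',(128,290),(530,99))):
    print(n,at('d0',*D(*a),116),at('s0',*S(*b),116))
for n,a in(('bar end1',(141,68)),('bar end2',(241,39))): print(n,at('d0',*D(*a),93))
for n,a in(('bar end1',(95,142)),('bar end2',(165,190))): print(n,at('s0',*S(*a),93))
print('disc',at('d0',*D(178,98),66),at('s0',*S(145,215),66))
print('redmark',at('d0',*D(230,137),45),at('s0',*S(183,183),45))
T=lambda x,y:(250+(x-315)/3.5,360+y/3.5)
c=[at('d0',*T(*a),16) for a in((465,30),(655,78),(565,418),(347,362))]
print(c,np.mean(c,0),[np.linalg.norm(c[i]-c[i-1]) for i in range(4)])
print('ring',at('d0',*T(496,300),20))
E
```

```text
red [ 565.3 -145.8  116. ] [ 570. -146.  116.]
blue [563.9 -73.  116. ] [569.8 -71.3 116. ]
yel [563.6   2.1 116. ] [568.4   3.6 116. ]
bar end1 [ 588.  -223.6   93. ]
bar end2 [ 527.2 -262.2   93. ]
bar end1 [ 535.2 -266.4   93. ]
bar end2 [ 587.3 -225.1   93. ]
disc [ 564.9 -229.7   66. ] [ 578.1 -240.1   66. ]
redmark [ 529.4 -219.4   45. ] [ 529.3 -216.8   45. ]
[array([529.6, 242.5,  16. ]), array([435.2, 258.2,  16. ]), array([462.4, 419.1,  16. ]), array([557.5, 406. ,  16. ])] [496.175 331.45   16.   ] [np.float64(165.86337751293985), np.float64(95.69665615892755), np.float64(163.18287287580156), np.float64(95.99802081293137)]
ring [497.3 374.4  20. ]
```

View pics/w0.png

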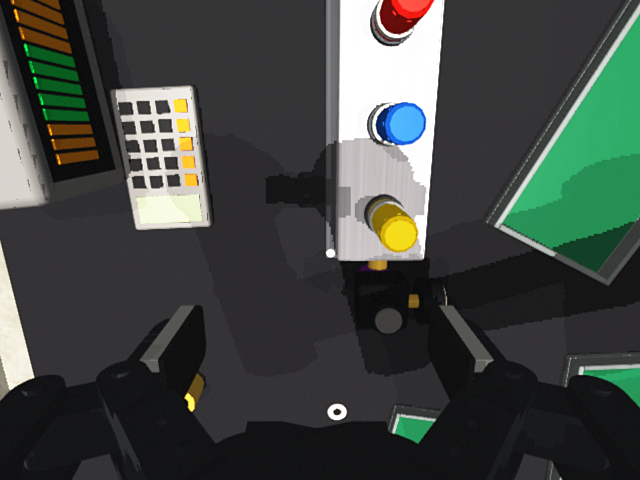

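The crops confirm the choice. The red cap has a red-ringed plug between the blue cap and the dial, and the tray with the setting ring is about 100 x 170 mm. The grey bar's long, pointer end faces world (-x,-y), and the red mark lies clockwise of it. The wrist view shows the blue cap at (405,122) and the yellow at (398,233). I'll move above the red cap and look again.

```bash
python3 -m pendant '[[0.029,0.0114,0.01,0,0,0,0.0854],[0.029,0.0114,0.01,0,0,0,0.0854],[0.029,0.0114,0.01,0,0,0,0.0854],[0.029,0.0114,0.01,0,0,0,0.0854],[0.029,0.0114,0.01,0,0,0,0.0854],[0,0,0,0,0,0,0.07],[0,0,0,0,0,0,0.07]]'; python3 - <<'E'
from h import *
print(at('w0',405,122,116),at('w0',398,233,116))
snap('wrist','w1'); print(arm.read_state()['joints'])
E
```

```text
clock: 0.85
position: [567.7, -145.5, 206.0]
ee_rot: [-0.707, 0.708, 0.0, -0.0]
contact_force: [-0.5, -0.3, -0.1]
gripper_width: 69.9
grasp_force: 0.0
[565.8 -74.2 116. ] [5.658e+02 1.000e-01 1.160e+02]
[ 2.63163904e-02  3.59185929e-01 -1.63018964e-01  7.56929689e-05
 -1.04836935e+00 -2.65326242e-02]
```

View pics/w1.png

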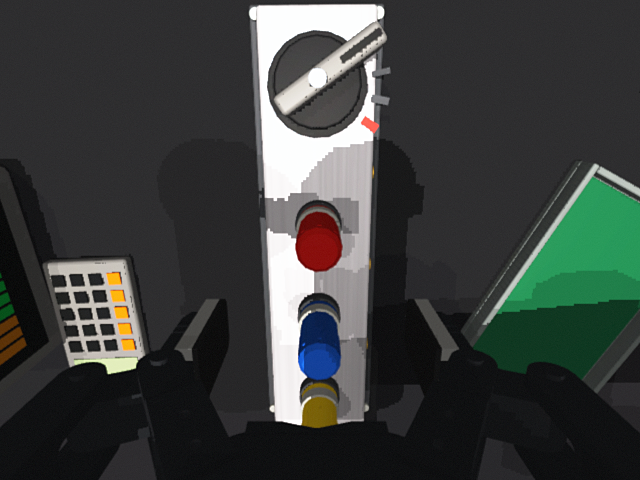

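The wrist view shows the red cap's top at about (319,249) and the dial hub dot at (318,77). The bar runs from (281,105) to (381,34), with its pointer line at the upper right.

```bash
python3 - <<'E'
from h import *
print('red',at('w1',319,249,116),'blue',at('w1',320,362,116),'hub',at('w1',318,77,93),'bar',at('w1',281,105,93),at('w1',381,34,93))
print('disc',at('w1',316.5,83,67),'top edges',at('w1',252,18,45),at('w1',380,18,45),at('w1',273,418,45),at('w1',369,418,45))
A=[];b=[]
for f,u,v in(('d0',300.7,179),('s0',272.5,237),('w1',319,249)):
    o,d=ray(f,u,v);d/=np.linalg.norm(d);P=np.eye(3)-np.outer(d,d);A.append(P);b.append(P@o)
print(np.linalg.lstsq(np.vstack(A),np.hstack(b),rcond=None)[0])
E
```

```text
red [ 564.8 -149.7  116. ] blue [564.2 -74.9 116. ] hub [ 565.3 -243.6   93. ] bar [ 586.4 -228.8   93. ] [ 531.  -265.2   93. ]
disc [ 566.1 -243.1   67. ] top edges [ 607.9 -284.7   45. ] [ 524.7 -284.5   45. ] [605.2  31.2  45. ] [519.9  31.4  45. ]
[ 565.48604545 -147.58880384  113.09560625]
```

```bash
python3 -m pendant '[[0.003,0.0022,0.02,0,0,0,0.06],[0,0,0.03,0,0,0,0.06],[0,0,0.03,0,0,0,0.06],[0,0,0.02,0,0,0,0.06],[0,0,0,0,0,0,0.06],[0,0,0,0,0,0,0],[0,0,0,0,0,0,0],[0,0,0,0,0,0,0],[0,0,0,0,0,0,0],[0,0,0,0,0,0,0]]'
```

```text
clock: 1.9
position: [567.2, -147.8, 108.2]
ee_rot: [0.707, -0.707, 0.002, -0.001]
contact_force: [0.6, 3.1, 5.7]
gripper_width: 26.9
grasp_force: 59.5
```

```bash
python3 -m pendant '[[0,0,-0.008,0,0,0,0],[0,0,-0.012,0,0,0,0],[0,0,-0.015,0,0,0,0],[0,0,-0.02,0,0,0,0],[0,0,-0.03,0,0,0,0],[0,0,-0.03,0,0,0,0],[0,0,-0.03,0,0,0,0],[0,0,0,0,0,0,0]]'
```

```text
clock: 2.7
position: [567.6, -148.6, 257.4]
ee_rot: [0.707, -0.707, 0.004, -0.003]
contact_force: [-0.3, 0.2, 0.3]
gripper_width: 27.0
grasp_force: 60.0
```

```bash
python3 -m pendant '[[-0.044,0.0078,0,0,0,0,0],[-0.044,0.0078,0,0,0,0,0],[-0.044,0.0078,0,0,0,0,0],[-0.044,0.0078,0,0,0,0,0],[-0.044,0.0078,0,0,0,0,0],[-0.044,0.0078,0,0,0,0,0],[-0.044,0.0078,0,0,0,0,0],[-0.044,0.0078,0,0,0,0,0],[-0.044,0.0078,0,0,0,0,0],[-0.044,0.0078,0,0,0,0,0],[0,0,0,0,0,0,0],[0,0,0,0,0,0,0]]'; python3 - <<'E'
from h import *
snap('wrist','w2');s=arm.read_state();print(s['position'],s['ee_rot'],s['joints'])
E
```

```text
clock: 3.9
position: [487.0, 292.4, 250.9]
ee_rot: [0.708, -0.706, -0.0, 0.001]
contact_force: [-0.3, 0.4, -0.9]
gripper_width: 27.1
grasp_force: 60.0
[487.26527104 291.52852777 251.05228143] [ 7.07210448e-01 -7.07002628e-01 -2.41754676e-05  8.15817477e-04] [ 8.24391793e-01  2.92365324e-01 -1.42654836e-01 -1.23059326e-04
 -1.13740470e+00 -8.24046122e-01]
```

View pics/w2.png

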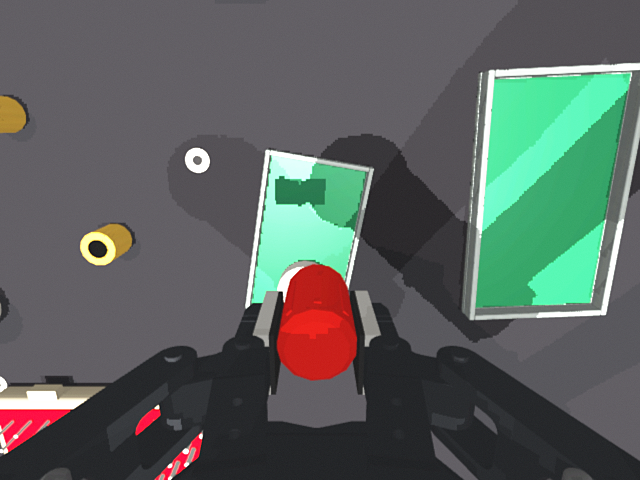

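The cap is held upright between the pads. The tray's near edge corners are at (267,151) and (373,168), its free half is ahead, and the ring is behind the cap at (300,272).

```bash
python3 - <<'E'
from h import *
a=at('w2',267,151,16);b=at('w2',373,168,16);print(a,b,np.linalg.norm(a-b))
x=(a-b)/np.linalg.norm(a-b);y=np.array([-x[1],x[0],0]);print('centre',(a+b)/2+85*y,'free',(a+b)/2+47*y)
c=at('w2',317,265,0);print(proj('w2',(487,291.5,216)),proj('w2',(487,305.5,216)),proj('w2',(487,277.5,216)))
E
```

```text
[530.1 242.   16. ] [433.6 257.1  16. ] 97.67425454028303
centre [494.99061731 333.52811725  16.        ] free [489.1159884  295.98495895  16.        ]
(np.float64(313.3), np.float64(295.2)) (np.float64(313.3), np.float64(323.8)) (np.float64(313.3), np.float64(265.1))
```

```bash
python3 -m pendant '[[-0.002,-0.0023,0.03,0,0,0,0],[0,0,0.04,0,0,0,0],[0,0,0.04,0,0,0,0],[0,0,0.03,0,0,0,0],[0,0,0.03,0,0,0,0],[0,0,0.02,0,0,0,0],[0,0,0.006,0,0,0,0],[0,0,0,0,0,0,0],[0,0,0,0,0,0,0]]'
```

```text
clock: 4.85
position: [491.0, 294.0, 56.6]
ee_rot: [-0.707, 0.707, -0.0, 0.001]
contact_force: [0.2, 0.7, 0.2]
gripper_width: 26.7
grasp_force: 60.0
```

```bash
python3 -m pendant '[[0,0,0.006,0,0,0,0],[0,0,0.004,0,0,0,0],[0,0,0.002,0,0,0,0],[0,0,0,0,0,0,0],[0,0,0,0,0,0,0]]'; python3 -m pendant '[[0,0,0.001,0,0,0,0],[0,0,0.001,0,0,0,0],[0,0,0,0,0,0,0]]'
```

```text
clock: 5.35
position: [490.1, 294.1, 43.4]
ee_rot: [0.707, -0.707, 0.0, -0.0]
contact_force: [-0.1, -0.2, -0.4]
gripper_width: 26.7
grasp_force: 60.0
clock: 5.65
position: [490.2, 294.2, 42.3]
ee_rot: [0.707, -0.707, 0.0, -0.0]
contact_force: [-1.0, -1.1, 4.7]
gripper_width: 27.1
grasp_force: 60.9
```

```bash
python3 -m pendant '[[0,0,0.001,0,0,0,0],[0,0,0,0,0,0,0]]'
```

```text
clock: 5.85
position: [490.2, 294.2, 42.2]
ee_rot: [0.707, -0.707, 0.0, -0.0]
contact_force: [-3.8, -0.8, 8.9]
gripper_width: 26.8
grasp_force: 61.6
```

The cap is on the tray floor. I'll release it and rise.

```bash
python3 -m pendant '[[0,0,-0.001,0,0,0,0.034],[0,0,0,0,0,0,0.042],[0,0,0,0,0,0,0.046],[0,0,0,0,0,0,0.046],[0,0,0,0,0,0,0.046],[0,0,-0.01,0,0,0,0.046],[0,0,-0.03,0,0,0,0.046],[0,0,-0.04,0,0,0,0.046],[0,0,-0.04,0,0,0,0.046],[0,0,-0.04,0,0,0,0.046],[0,0,-0.04,0,0,0,0.046],[0,0,0,0,0,0,0.046]]'; python3 - <<'E'
from h import *
snap('side','d2')
i=cv2.imread('pics/d2.png');cv2.imwrite('pics/d2c.png',cv2.resize(i[340:480,220:400],None,fx=3.5,fy=3.5))
E
```

```text
clock: 7.05
position: [492.6, 295.8, 249.1]
ee_rot: [0.707, -0.707, 0.001, -0.007]
contact_force: [0.6, 1.2, -0.0]
gripper_width: 46.0
grasp_force: 0.0
```

View pics/d2c.png

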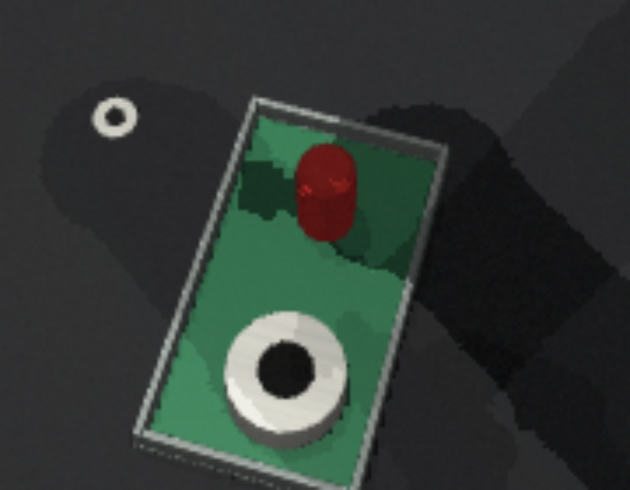

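The cap stands upright in the tray's free half at crop (327,190), and the ring is in its place. Next I move over the dial.

```bash
python3 -m pendant '[[0.049,-0.0067,0,0,0,0,0.046],[0.049,-0.0067,0,0,0,0,0.046],[0.049,-0.0067,0,0,0,0,0.046],[0.049,-0.0067,0,0,0,0,0.046],[0.049,-0.0067,0,0,0,0,0.046],[0.049,-0.0067,0,0,0,0,0.046],[0.049,-0.0067,0,0,0,0,0.046],[0.049,-0.0067,0,0,0,0,0.046],[0.049,-0.0067,0,0,0,0,0.046],[0.049,-0.0067,0,0,0,0,0.046],[0.049,-0.0067,0,0,0,0,0.046],[0,0,0,0,0,0,0.046]]'; python3 -m pendant '[[0,0,0,0,0,8.07,0.046],[0,0,0,0,0,8.07,0.046],[0,0,0,0,0,8.07,0.046],[0,0,0,0,0,8.07,0.046],[0,0,0,0,0,8.07,0.046],[0,0,0,0,0,8.07,0.046],[0,0,0,0,0,8.07,0.046],[0,0,0,0,0,0,0.046],[0,0,0,0,0,0,0.046]]'; cat > t.py <<'E'
from h import *
from scipy.spatial.transform import Rotation as Q
s=arm.read_state();R=Q.from_quat(s['ee_rot']).as_matrix();p=np.array(s['position'])
print(p.round(1),'tooly deg',np.degrees(np.arctan2(R[1,1],R[0,1])),'tilt',np.degrees(np.arccos(-R[2,2])),'to hub (tool mm)',(R.T@(np.array([565.7,-243,95])-p)).round(1),s['joints'].round(2))
E
python3 t.py
```

```text
clock: 8.3
position: [563.0, -250.0, 239.4]
ee_rot: [-0.705, 0.709, 0.001, -0.001]
contact_force: [-0.0, 1.0, -1.1]
gripper_width: 45.6
grasp_force: 0.0
clock: 9.2
position: [563.4, -244.6, 240.7]
ee_rot: [-0.29, 0.957, 0.0, -0.001]
contact_force: [-0.2, -0.4, -1.1]
gripper_width: 45.8
grasp_force: 0.0
[ 563.4 -244.6  240.7] tooly deg 123.69112193500222 tilt 0.07799786712327558 to hub (tool mm) [-2.900e+00 -1.000e-01  1.457e+02] [-0.15  0.38 -0.04 -0.   -1.15 -0.84]
```

```bash
python3 -m pendant '[[-0.0029,0,0.03,0,0,0,0.046],[0,0,0.035,0,0,0,0.046],[0,0,0.035,0,0,0,0.046],[0,0,0.02,0,0,0,0.046],[0,0,0.012,0,0,0,0.046],[0,0,0,0,0,0,0.046],[0,0,0,0,0,0,0.046]]'; python3 t.py
```

```text
clock: 9.9
position: [566.9, -243.6, 110.2]
ee_rot: [-0.289, 0.957, -0.001, 0.001]
contact_force: [-0.2, -0.4, 0.2]
gripper_width: 46.0
grasp_force: 0.0
[ 566.9 -243.6  110.2] tooly deg 123.57814481672597 tilt 0.08917567043502587 to hub (tool mm) [ 0.7  1.2 15.2] [-0.14  0.5  -0.2   0.   -0.87 -0.84]
```

```bash
python3 -m pendant '[[0.0005,0.001,0.008,0,0,0,0.046],[0,0,0.006,0,0,0,0.046],[0,0,0,0,0,0,0.046],[0,0,0,0,0,0,0.03],[0,0,0,0,0,0,0],[0,0,0,0,0,0,0],[0,0,0,0,0,0,0],[0,0,0,0,0,0,0],[0,0,0,0,0,0,0]]'; python3 t.py
```

```text
clock: 10.8
position: [566.8, -244.6, 96.2]
ee_rot: [-0.289, 0.957, -0.002, 0.002]
contact_force: [1.9, -6.6, -1.7]
gripper_width: 11.9
grasp_force: 60.2
[ 566.8 -244.6   96.2] tooly deg 123.55962495600359 tilt 0.28320399942688523 to hub (tool mm) [0.1 2.  1.1] [-0.14  0.52 -0.21  0.   -0.83 -0.84]
```

```bash
python3 -m pendant '[[0,0,0,0,0,6,0],[0,0,0,0,0,6,0],[0,0,0,0,0,6,0],[0,0,0,0,0,6,0],[0,0,0,0,0,6,0],[0,0,0,0,0,6,0],[0,0,0,0,0,6,0],[0,0,0,0,0,6,0],[0,0,0,0,0,6,0],[0,0,0,0,0,6,0],[0,0,0,0,0,0,0]]'; python3 t.py;  python3 -c "from bench import arm;print(arm.read_state()['wrist_torque'])"
```

```text
clock: 11.9
position: [566.9, -244.5, 96.2]
ee_rot: [0.229, 0.973, -0.001, 0.002]
contact_force: [2.1, -5.8, -2.4]
gripper_width: 11.9
grasp_force: 60.2
[ 566.9 -244.5   96.2] tooly deg 63.46744739637223 tilt 0.29036991004391477 to hub (tool mm) [1.7 0.8 1.2] [-0.14  0.52 -0.21  0.   -0.83 -1.89]
[-1.60544608 -0.66997308  0.17504068]
```

```bash
python3 -m pendant '[[0,0,0,0,0,5,0],[0,0,0,0,0,5,0],[0,0,0,0,0,0,0],[0,0,0,0,0,0,0],[0,0,0,0,0,0,0],[0,0,0,0,0,0,0],[0,0,0,0,0,0,0],[0,0,0,0,0,0,0]]'; python3 t.py;  python3 - <<'E'
from h import *
print(arm.read_state()['wrist_torque'])
snap('wrist','w4');snap('side','d4')
w=cv2.imread('pics/w4.png');d=cv2.imread('pics/d4.png')
cv2.imwrite('pics/e.png',np.hstack([cv2.resize(w[150:450,190:430],(400,500)),cv2.resize(d[130:250,250:346],(400,500))]))
E
```

```text
clock: 12.7
position: [566.9, -244.5, 96.1]
ee_rot: [0.313, 0.95, -0.001, 0.002]
contact_force: [2.1, -6.4, -1.9]
gripper_width: 11.8
grasp_force: 60.2
[ 566.9 -244.5   96.1] tooly deg 53.57827217734365 tilt 0.2916633308790008 to hub (tool mm) [1.9 0.5 1.1] [-0.14  0.52 -0.21  0.   -0.83 -2.06]
[-1.64281213 -0.65484178  0.16500849]
```

View pics/e.png

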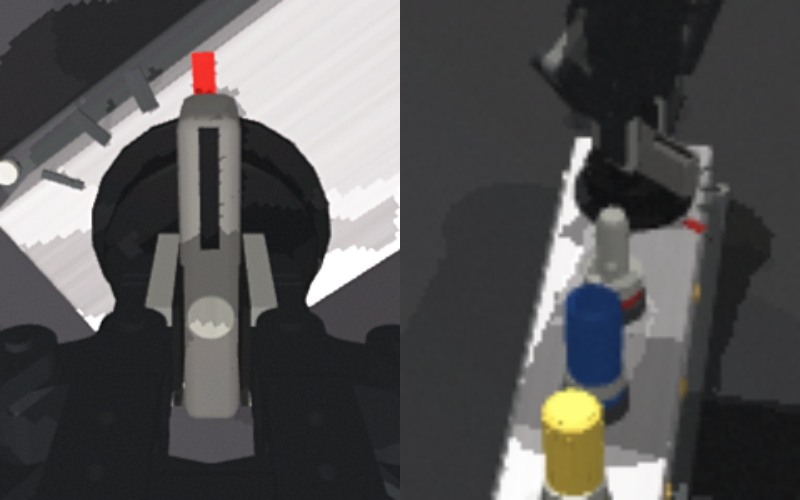

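The pointer line is aligned with the red mark, at (203,75) in the left crop. The fingers hold the bar with 60 N, and the blue and yellow caps are still on. The hold torque is about 0.17 N m and the dial has turned 70°, which is 1.22 rad.

```bash
python3 -c "from bench import arm;print(arm.job_done())"
```

```text
the job is handed in; nothing more can be done
None
```

I handed the job in with the red cap standing open end down in the smallest tray, the dial held at the third notch (about 1.22 rad), and the blue and yellow caps still on; the hand-in returned no verdict.

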